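# Clear the caddy opening, sort the strays, and offer up its cover

### The arm

A 7-joint arm with a two-finger parallel gripper is mounted at the origin on the work surface. World frame = base frame: x ahead of the robot, y to its left, z up, the work surface at z = 0. Lengths are in m, angles in rad, forces in N, time in s.
With the tool pointing down it reaches from about 0.4 to 0.85 m from the base axis. Payload 10.4 kg.
Tool frame: the origin (TCP) lies midway between the tips of the shut fingers; the grasp point (between the pads) lies 19 mm behind it; x points along the fingers, y is the direction in which the jaws open and shut, and the axes are right-handed (so a half turn about x gives the same grasp; the last joint's range is limited). The gripper opens to 87 mm and grips with 3 to 60 N. Pads are 19 mm wide; open, the fingers measure 117 mm over their backs; the gripper's body (75 mm by 190 mm) begins 51 mm behind the grasp point.
Start: joints at [1.158, 0.332, -0.065, 1.46, 0.022, 1.35, -0.088], TCP at [0.238, -0.578, 0.223] pointing down, gripper open.
Joint ranges: [-2.6, 2.6], [-0.5, 2.12], [-1.47, 1.34], [0.16, 2.42], [-1.27, 4.41], [0.06, 2.06], [-2.6, 2.6]. Speed limits (rad/s): [2.22, 2.22, 2.79, 2.79, 3.14, 3.14, 3.14].

### API

Orientations are given as a unit quaternion [x, y, z, w].
In Python, from bench import r gives the robot as it stands.
- The arm moves only by the shell command python3 -m jog 'ROWS' [OPENING] [FORCE]. ROWS is JSON, a list of rows, each an object with "slide": the shift along the tool's x, y, z in cm, a list of three; "roll": the turn about the tool's x in degrees. A call has 1 to 5 rows; each row is the pose to reach, as a shift and turn from the pose measured when the call began, along the tool's axes at that moment; what a row does not reach only later rows make up. A row lasts 1/12 s, in which the tool goes at most 41.7 mm and 7.16 degrees, less where a joint would pass 70% of its speed; a pose out of reach is approached as far as the arm can. A call with a gripper value outside its range is refused whole. OPENING is the closure, from 0 (fully open) to 1 (shut), set as the call begins (- or left out, the last holds). The fingers move at their own pace and stop on an object; FORCE is the grip in N (left out, the last holds). Time passes only in rows, so rows that repeat a pose let the fingers close. It gives the time, the measured TCP pose, the force and the opening at its end, in the units of the state.
- r.read_state(): the state, without advancing time (a new reading comes with each control period).
- r.camera(name): name is "scene" or "top" or "wrist"; returns the picture (420x560x3 uint8, red, green, blue); there is no depth.
- r.camera_info(name): a dict with "intrinsics" (3x3 intrinsics, pixels), "k1" (the pictures are not rectified: a ray, as slopes to the right and down, at radius r is drawn at 1 + k1 r^2 times it, then the intrinsics apply), "R" (3x3) and "t" (3): a world point X has camera coordinates R X + t; the wrist camera has in their place "hand_eye" (4x4, takes a point from camera to tool coordinates, whose origin is the TCP and whose axes are the tool frame's). Camera axes: x right, y down, z forward; pixel columns grow to the right and rows downward; lengths in m; the calibration is good to about 2 mm. A picture is of the moment at which its call begins: read the wrist's pose just before it. camera_info takes no time and is no camera call.
- r.close_job(): hands the job in, once; it reports no verdict.
The state is a dict: "time": time; "joint_positions": joint angles; "joint_vel": joint speeds; "joint_torque": joint torques, N m; "ee_pos": TCP position; "eef_rot": TCP orientation; "ft_force": force on the tool from outside, world axes, zero at the start; "torque": the same for the moment, N m; "width": finger opening in m.
Only numpy, scipy, OpenCV 4.12 (cv2) and the standard library are available. Lean on these libraries where they do the work, as an engineer would, in place of code of your own. Each camera call takes 0.05 s, during which the arm holds its last target.

### The job

Clear the two things lying across the opening in the half-built tool caddy: the red carpenter's pencil belongs in the yellow bin and the steel hinge in the blue bin. Then lift the green cover by its wooden grip, carry it over the caddy's upright side panel, and stop with it hovering level about 15 mm above the opening, centred and turned square to it, so the fit can be checked by eye. Never let the cover bump the caddy, leave the sanding block, glue bottle and tin where they are, and finish still holding the cover there without touching anything with it.

Things in the scene. Friction and masses are not known exactly. Their poses are not given: they have to be found in the camera images.
- caddy: Half-built plywood tool caddy, fixed. Base 260 (x) x 200 (y) x 18 mm; origin: centre of its underside. Upright panel along its -y edge (y -100 to -85 mm), top 85 mm above the bench. On it at x = 105 mm an orange and black spring clamp, y -120 to -65 mm, up to 140 mm above the bench: the highest point. Under that a corner block (x 92 to 118, y -85 to -59, 68 mm high).
- opening (a point): Centre of the rectangular opening in the caddy base, at the level of the base's upper face (18 mm above the bench; caddy frame x 0, y 15 mm). The opening is 150 mm along its x and 90 mm along its y, 15 mm deep with a dark floor. Axes as the caddy's.
- panel_top (a point): Middle of the top edge of the caddy's upright side panel, 85 mm above the bench. The panel runs 130 mm either way along x; axes as the caddy's.
- cover: Loose green plate 138 (x) x 78 (y) x 12 mm, about 0.18 kg, flat on the bench beyond the panel (-y side). Origin: centre of its underside. On its middle a pale wooden grip bar 20 mm thick (x) x 64 mm long (y), 12 to 52 mm above the underside; pinch it across x from above. A half turn makes no difference. It is 6 mm smaller than the opening on every side.
- pencil: Loose flat red carpenter's pencil, 15 (x) x 140 (y) x 10 mm thick, tip to +y, about 20 g; origin at the centre of its underside. It lies across the opening, resting on the base on both sides of it, about 38 mm from the opening's middle along the caddy's x, on either side; pinch it across x.
- hinge: Loose folded steel strip hinge, 22 (x) x 140 (y) x 8 mm thick, about 0.12 kg; origin at the centre of its underside. It lies across the opening like the pencil, on the other side of the middle, about 38 mm off; pinch it across x.
- pencil_bin: Yellow open-topped bin for pencils, fixed. 90 (x) x 180 (y) x 50 mm high outside, walls and floor 4 mm; origin at the centre of its underside. It and the blue bin may swap places.
- parts_bin: Blue open-topped bin for hinges and other fixings, fixed; same size as the yellow one, 90 (x) x 180 (y) x 50 mm, walls and floor 4 mm; origin at the centre of its underside.
- sanding_block: Bystander: loose cork sanding block, 60 x 100 x 30 mm; origin at the centre of its underside.
- glue: Bystander: loose white glue bottle, 56 mm across, 150 mm tall; origin at the centre of its underside.
- tin: Bystander: loose dark blue round tin with a brass lid, 72 mm across, 96 mm tall; origin at the centre of its underside.

How it is judged:
On the way, in this order (a step that is already met when the one before it is completed fails the run):
1. the pencil lies in the yellow bin and the hinge in the blue bin, both let go (x of pencil in the frame of pencil_bin between -0.041 and 0.041 m and y of pencil in the frame of pencil_bin between -0.04 and 0.04 m and z of pencil in the frame of pencil_bin below 0.035 m and x of hinge in the frame of parts_bin between -0.041 and 0.041 m and y of hinge in the frame of parts_bin between -0.04 and 0.04 m and z of hinge in the frame of parts_bin below 0.035 m and contact force between each of pencil, hinge and the fingers below 0.1 N), for 0.2 s.
2. the held cover passes over the upright side panel (x of cover in the frame of panel_top between -0.14 and 0.14 m and y of cover in the frame of panel_top between -0.06 and 0.06 m and z of cover in the frame of panel_top above 0.003 m and contact force between cover and the fingers above 1 N), for 0.04 s.
At the end, for the whole second after the job is handed in: Pencil let go in the yellow bin, hinge in the blue. Cover gripped, still, over the opening: underside 4 to 32 mm above the base's face, centre within 8 mm horizontally, long sides within 0.12 rad, tilt under 0.1 rad, not touching the caddy (all of step 1 and z of cover in the frame of opening between 0.004 and 0.032 m and horizontal distance between cover and opening below 0.008 m and angle between the x axis of cover and the x axis of opening, either way round below 0.12 rad and angle between cover's own z axis and vertical below 0.1 rad and contact force between cover and the fingers above 1 N and contact force between cover and caddy below 0.2 N and linear speed of cover below 0.03 m/s and angular speed of cover below 0.2 rad/s); the arm keeps its last pose, push and grip.
It fails at once if the cover bumps the caddy (more than 2 N) (contact force between cover and caddy above 2 N).
It fails at once if the sanding block is moved more than 25 mm (distance of sanding_block from where it was at the start of the episode above 0.025 m).
It fails at once if the glue bottle is moved more than 25 mm (distance of glue from where it was at the start of the episode above 0.025 m).
It fails at once if the tin is moved more than 25 mm (distance of tin from where it was at the start of the episode above 0.025 m).
It also fails if it takes over 67 s, if anything falls off the work surface, if the arm or the gripper's body presses on something with over 40 N, if the wrist force passes 120 N, or if a joint passes its speed limit or range.

## Working session

There is one attempt and no reset: what is moved stays moved. The work goes in short steps, Python scripts to look and compute and a shell command to move; the robot and the scene stay as the last step left them, time stands still between calls to the robot, and variables do not carry over. Pictures are saved under pics/ and viewed, and the job is handed in when it is done.

```bash
mkdir -p pics; ls
python3 - <<'E'
from bench import r
import cv2
s=r.read_state(); print({k:s[k] for k in ('time','ee_pos','eef_rot','width','ft_force')})
for n in ("scene","top","wrist"):
    im=r.camera(n); cv2.imwrite(f'pics/{n}0.png',im[:,:,::-1]); print(n,r.camera_info(n))
E
```

```text
pics
{'time': 0.0, 'ee_pos': array([ 0.23734976, -0.57777116,  0.22176005]), 'eef_rot': array([-0.69359472, -0.13743524,  0.69383955, -0.13647195]), 'width': 0.08696340185317293, 'ft_force': array([0.05499802, 0.49064481, 0.81295977])}
scene {'intrinsics': array([[394.10783884,   0.        , 278.6529042 ],
       [  0.        , 394.10783884, 216.16072748],
       [  0.        ,   0.        ,   1.        ]]), 'k1': -0.11502816226810778, 'R': array([[-0.67129955,  0.74116234, -0.00594121],
       [ 0.50876948,  0.4549536 , -0.73086992],
       [-0.53899029, -0.49365535, -0.68249093]]), 't': array([ 0.37835152, -0.27766594,  1.39559163])}
top {'intrinsics': array([[444.89380883,   0.        , 279.34350324],
       [  0.        , 444.89380883, 210.37739852],
       [  0.        ,   0.        ,   1.        ]]), 'k1': 0.009496101623901495, 'R': array([[-0.01822219, -0.99982642,  0.00388388],
       [-0.99600917,  0.01781289, -0.0874553 ],
       [ 0.08737094, -0.005462  , -0.99616087]]), 't': array([0.02736616, 0.60462163, 1.00577725])}
wrist {'intrinsics': array([[290.17879586,   0.        , 280.41942731],
       [  0.        , 290.17879586, 209.16033776],
       [  0.        ,   0.        ,   1.        ]]), 'k1': -0.03911651426133245, 'hand_eye': array([[ 3.05737990e-04, -2.95227085e-01,  9.55427064e-01,
        -1.61984724e-01],
       [ 9.99998742e-01,  1.57715567e-03,  1.67340317e-04,
        -1.10194624e-03],
       [-1.55626061e-03,  9.55425811e-01,  2.95227196e-01,
        -8.17230517e-02],
       [ 0.00000000e+00,  0.00000000e+00,  0.00000000e+00,
         1.00000000e+00]])}
```

View pics/top0.png

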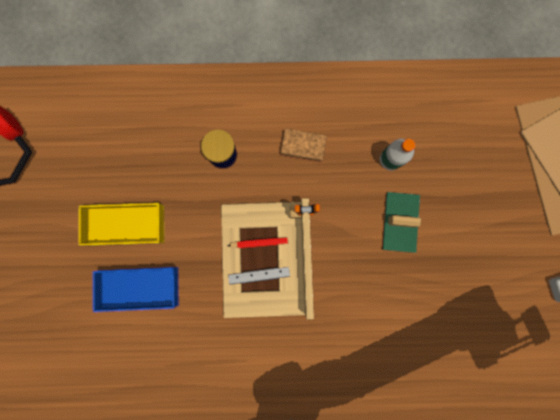

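View pics/scene0.png

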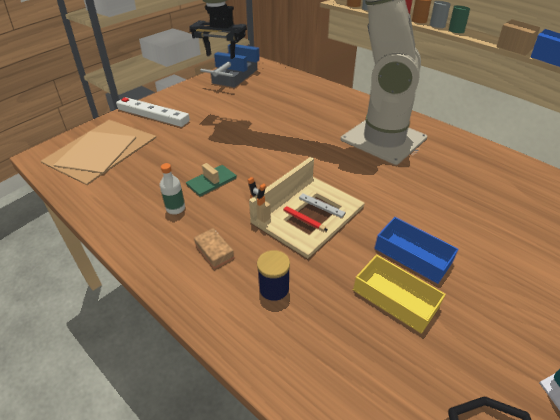

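View pics/wrist0.png

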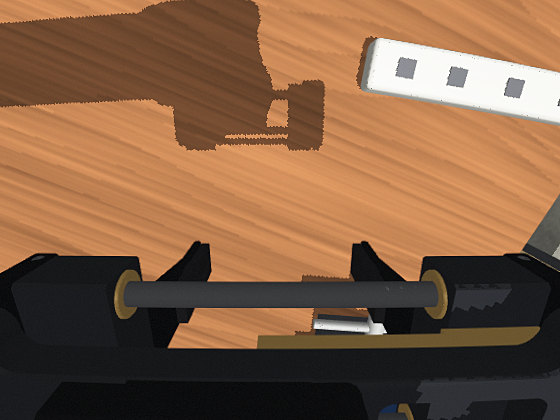

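The top view shows the cover at about (402,222), the caddy opening near (260,260), the red pencil at (262,242) and the hinge at (260,275). The yellow bin is at (120,224), the blue bin at (135,289), and the bystanders are in the upper row.

```bash
cat > h.py <<'E'
import numpy as np, cv2
from scipy.spatial.transform import Rotation as Ro
from bench import r
def ray(ci,uv,T=None):
    K=ci['intrinsics'];uv=np.atleast_2d(np.asarray(uv,float))
    d=np.array([ci['k1'],0,0,0,0])
    p=cv2.undistortPoints(uv[:,None],K,d)[:,0]; v=np.c_[p,np.ones(len(p))]
    if 'R' in ci: R=np.array(ci['R']);t=np.array(ci['t']); return -R.T@t, v@R
    M=T@np.array(ci['hand_eye']); return M[:3,3], v@M[:3,:3].T
def plane(ci,uv,z,T=None):
    o,v=ray(ci,uv,T); return o+v*((z-o[2])/v[:,2])[:,None]
def tool(s):
    T=np.eye(4);T[:3,:3]=Ro.from_quat(s['eef_rot']).as_matrix();T[:3,3]=s['ee_pos'];return T
def rect(P):  # centre, long-axis dir angle (deg, world), dims mm
    (c,wh,a)=cv2.minAreaRect((P[:,:2]*1000).astype(np.float32))
    if wh[0]<wh[1]: wh=wh[::-1];a+=90
    return np.array(c)/1000,(a+90)%180-90,wh
def blob(m,box=None):
    m=m.astype(np.uint8)
    if box: 
        q=np.zeros_like(m);x0,y0,x1,y1=box;q[y0:y1,x0:x1]=m[y0:y1,x0:x1];m=q
    cs,_=cv2.findContours(m,cv2.RETR_EXTERNAL,cv2.CHAIN_APPROX_NONE)
    c=max(cs,key=cv2.contourArea); return c[:,0].astype(float)
E
python3 - <<'E'
from h import *
im=cv2.imread('pics/top0.png');ci=r.camera_info('top')
hsv=cv2.cvtColor(im,cv2.COLOR_BGR2HSV);H,S,V=[hsv[...,i].astype(int) for i in range(3)]
def go(n,m,box,z):
    b=blob(m,box);print(n,*[np.round(x,4) for x in rect(plane(ci,b,z))],b.min(0),b.max(0))
go('pencil',((H<8)|(H>172))&(S>190)&(V>120),(225,230,300,255),.028)
go('hinge',(S<70)&(V>90),(225,262,300,290),.026)
go('yellow',(H>22)&(H<34)&(S>190),(60,190,180,255),.05)
go('blue',(H>105)&(H<128)&(S>150),(60,255,190,320),.05)
go('cover',(H>55)&(H<95)&(S>80),(375,180,430,260),.012)
go('grip',(H>12)&(H<35)&(V>140)&(S<160),(385,205,430,235),.052)
go('opening',(V<70),(232,215,295,305),.018)
go('base',(H>12)&(H<32)&(V>140)&(S<170),(215,190,297,330),.018)
c=cv2.resize(im[180:330,210:430],None,fx=3.6,fy=3.6,interpolation=cv2.INTER_CUBIC);cv2.imwrite('pics/c0.png',c)
c=cv2.resize(im[180:330,60:230],None,fx=3.6,fy=3.6,interpolation=cv2.INTER_CUBIC);cv2.imwrite('pics/c1.png',c)
E
```

```text
pencil [0.5315 0.0585] -86.0789 [113.326  17.801] [237. 238.] [286. 248.]
hinge [0.4567 0.0665] -83.6827 [140.2726  24.388 ] [228. 267.] [289. 283.]
yellow [0.5802 0.3743] -89.0909 [188.4296  91.0043] [ 79. 203.] [163. 244.]
blue [0.434  0.3404] -88.5741 [183.5962  88.7678] [ 94. 268.] [177. 310.]
cover [ 0.5746 -0.2684] -6.2156 [132.7264  75.3848] [383. 193.] [418. 251.]
grip [ 0.5738 -0.2712] 85.9504 [63.5036 20.4773] [393. 216.] [421. 226.]
opening [0.474  0.0438] -85.3854 [39.5629  3.1982] [260. 266.] [277. 268.]
base [0.481  0.0728] -0.3053 [289.789  189.2627] [215. 202.] [296. 329.]
```

View pics/c0.png

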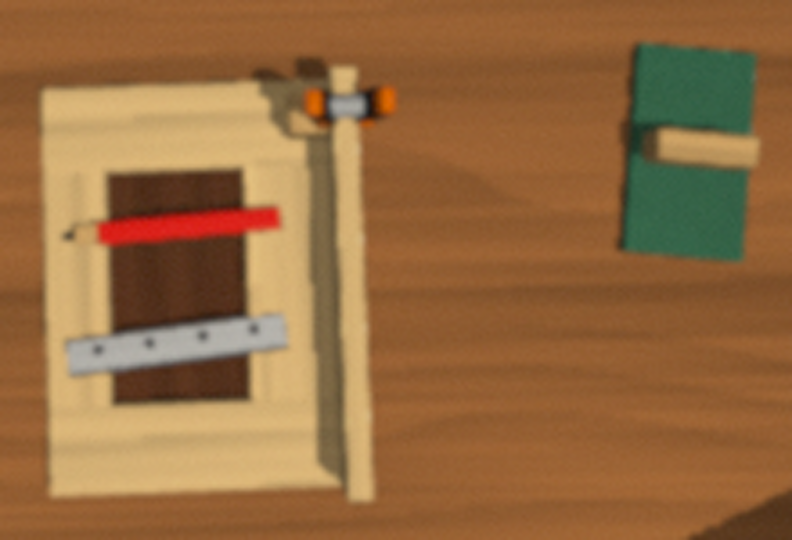

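Run:
```python
from h import *
ci=r.camera_info('top')
def px(a): return (np.array(a,float)+.5)/3.6-.5+[210,180]
o=plane(ci,px([[107,174],[242,169],[250,400],[113,404]]),.018)
print('open',o.round(4)[:,:2],o.mean(0).round(4),rect(o))
b=plane(ci,px([[41,90],[50,497]]),.018);d=b[0]-b[1];print('base +y edge',b.round(4)[:,:2],np.linalg.norm(d),np.degrees(np.arctan2(d[1],d[0])))
# caddy y=100 edge centre -> opening centre is 85mm in -y
a=np.arctan2(d[1],d[0]);print('open ctr',b.mean(0)[:2]-.085*np.array([-np.sin(a),np.cos(a)]))
p=plane(ci,px([[332,67],[357,67],[373,500],[349,500]]),.085);d=p[1]-p[2];print('panel',p.round(4)[:,:2],rect(p))
a=np.radians(rect(p)[1]);print('open ctr',rect(p)[0]+.1075*np.array([-np.sin(a),np.cos(a)]))
c=plane(ci,px([[636,43],[755,53],[742,261],[623,250]]),.012);print('cover',c.mean(0),rect(c))
pn=plane(ci,px([[66,236],[280,216]]),.023);print('pencil',pn.mean(0),np.linalg.norm(pn[0]-pn[1]),np.degrees(np.arctan2(*(pn[0]-pn[1])[1::-1])))
s=r.read_state();print(tool(s).round(3));print(r.camera_info('wrist')['hand_eye'][:3,3])
```

```text
open [[0.5663 0.1103]
 [0.5679 0.0229]
 [0.4201 0.0204]
 [0.4192 0.108 ]] [0.4934 0.0654 0.018 ] (array([0.49326569, 0.06541556]), 0.9667922258377075, (147.88243103027344, 87.58068084716797))
base +y edge [[0.6217 0.1526]
 [0.3616 0.1486]] 0.2601110916751158 0.8873383701287233
open ctr [0.49295268 0.0656031 ]
panel [[ 0.6257 -0.0331]
 [ 0.6254 -0.0483]
 [ 0.3661 -0.0516]
 [ 0.3664 -0.0373]] (array([ 0.49590625, -0.04235208]), 0.719980001449585, (259.79534912109375, 15.229287147521973))
open ctr [0.49455544 0.06513943]
cover [ 0.57466056 -0.26885505  0.012     ] (array([ 0.57474268, -0.26865137]), -6.171257019042969, (136.35256958007812, 78.15239715576172))
pencil [0.53185276 0.06778059 0.023     ] 0.13797909017331614 94.28455605318452
[[-0.     0.38  -0.925  0.237]
 [ 0.001 -0.925 -0.38  -0.578]
 [-1.    -0.001  0.     0.222]
 [ 0.     0.     0.     1.   ]]
[-0.16198472 -0.00110195 -0.08172305]
```

View pics/c1.png

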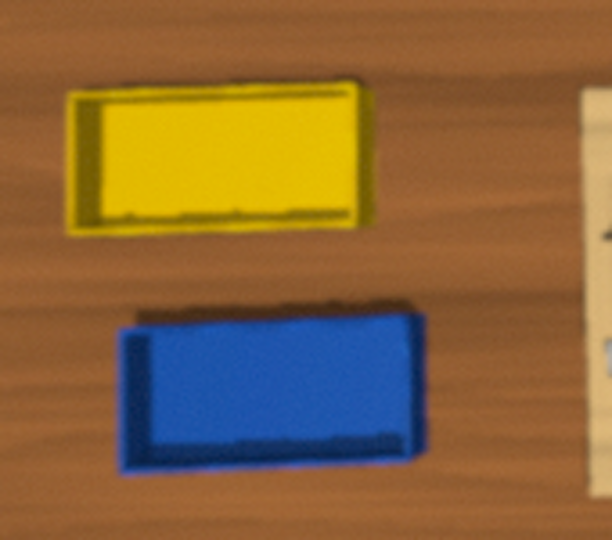

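```bash
cat >> h.py <<'E'
def plan(x,y,z,ang):
    """slide cm & roll deg from current pose to TCP x,y,z with jaw axis at ang deg (mod 180)"""
    s=r.read_state();T=tool(s);sl=T[:3,:3].T@(np.array([x,y,z])-T[:3,3])*100
    cur=np.degrees(np.arctan2(T[1,1],T[0,1]));ro=(cur-ang+90)%180-90
    print('t',round(s['time'],2),'pos',T[:3,3].round(4),'jaw',round(cur,2),'w',round(s['width'],4),'F',s['ft_force'].round(1),'tilt',np.degrees(np.arccos(-T[2,0])).round(2))
    print('slide',sl.round(2),'roll',round(ro,1),'j7',s['joint_positions'][6].round(2)); return sl,ro
E
python3 - <<'E'
from h import *
ci=r.camera_info('top')
def px(a): return (np.array(a,float)+.5)/3.6-.5+[60,180]
for q in ([[67,92],[357,82],[362,229],[68,235]],[[119,329],[414,314],[420,458],[121,473]]):
    p=plane(ci,px(q),.05);print(p.mean(0),rect(p))
plan(.532,.067,.15,4.2)
E
```

```text
[0.5788963  0.37863737 0.05      ] (array([0.57820007, 0.37836493]), -89.02051723003387, (183.61524963378906, 92.43561553955078))
[0.43333601 0.34272289 0.05      ] (array([0.43325366, 0.34247171]), -88.19857013225555, (183.7324676513672, 88.31644439697266))
t 0.15 pos [ 0.2374 -0.5779  0.2219] jaw -67.67 w 0.0872 F [-0.3  0.3 -0.4] tilt 0.06
slide [  7.25 -48.45 -51.76] roll -71.9 j7 -0.09
```

```bash
python3 -m jog '[{"slide":[0,-2,-2],"roll":-6},{"slide":[0,-4.5,-5],"roll":-13},{"slide":[0,-7,-8],"roll":-20},{"slide":[0,-9.5,-11],"roll":-27},{"slide":[0,-12,-14],"roll":-34}]' 0.6 30; python3 -c "
from h import *
plan(.532,.067,.15,4.2)"
```

```text
time: 0.57
ee_pos: [0.3217, -0.4118, 0.2218]
eef_rot: [-0.622, -0.336, 0.622, -0.335]
ft_force: [0.4, -0.8, 0.1]
width: 0.0613
t 0.57 pos [ 0.3217 -0.4118  0.2218] jaw -33.33 w 0.0613 F [ 0.4 -0.8  0.1] tilt 0.08
slide [  7.21  -8.72 -51.56] roll -37.5 j7 0.21
```

```bash
python3 -m jog '[{"slide":[0,-1,-4],"roll":-7},{"slide":[0,-2,-8],"roll":-14},{"slide":[0,-3,-12],"roll":-21},{"slide":[0,-4,-16],"roll":-28},{"slide":[0,-4,-20],"roll":-35}]'; python3 -c "
from h import *
plan(.532,.067,.15,4.2)"
```

```text
time: 0.98
ee_pos: [0.3975, -0.2205, 0.2221]
eef_rot: [0.491, 0.509, -0.491, 0.508]
ft_force: [1.1, -0.1, -0.4]
width: 0.0362
t 0.98 pos [ 0.3975 -0.2205  0.2221] jaw 2.0 w 0.0362 F [ 1.1 -0.1 -0.4] tilt 0.08
slide [  7.19  14.45 -28.26] roll -2.2 j7 0.45
```

```bash
python3 -m jog '[{"slide":[0,2,-3.6],"roll":-1},{"slide":[0,4,-7.2],"roll":-2},{"slide":[0,6,-10.8],"roll":-2.2},{"slide":[0,8,-14.4],"roll":-2.2},{"slide":[0,10,-18],"roll":-2.2}]'; python3 -m jog '[{"slide":[0,1.5,-3],"roll":0},{"slide":[1,3,-6],"roll":0},{"slide":[2,4.4,-9],"roll":0},{"slide":[4,4.4,-10.2],"roll":0},{"slide":[6,4.4,-10.2],"roll":0}]';  python3 - <<'E'
from h import *
plan(.532,.067,.15,4.2)
s=r.read_state()
cv2.imwrite('pics/w1.png',r.camera('wrist')[:,:,::-1]);cv2.imwrite('pics/t1.png',r.camera('top')[:,:,::-1])
E
```

```text
time: 1.4
ee_pos: [0.4916, -0.0351, 0.2221]
eef_rot: [0.481, 0.518, -0.482, 0.518]
ft_force: [1.2, -0.9, -0.3]
width: 0.0345
time: 1.82
ee_pos: [0.528, 0.0745, 0.1617]
eef_rot: [0.48, 0.52, -0.479, 0.519]
ft_force: [0.2, -0.5, 0.1]
width: 0.0349
t 1.82 pos [0.528  0.0745 0.1617] jaw 4.51 w 0.0349 F [ 0.2 -0.5  0.1] tilt 0.12
slide [1.17 0.34 0.78] roll 0.3 j7 -0.29
```

View pics/w1.png

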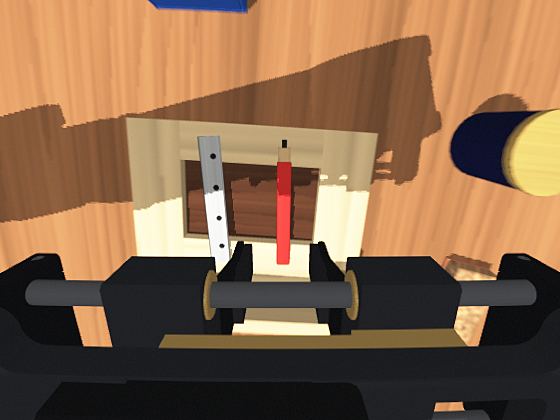

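The wrist view shows the pencil at (284,160–262) nearly between the fingers, the hinge at (213,137–255) and the opening outline. I'll use it to cross-check the positions.

Run:
```python
from h import *
s=r.read_state();T=tool(s);ci=r.camera_info('wrist')
def P(uv,z): return plane(ci,uv,z,T)
p=P([[278,163],[291,163],[277,262],[290,262]],.028);print('pencil edges',p.round(4)[:,:2].tolist())
t=P([[284.5,145],[283.5,262]],.028);d=t[0]-t[1];print(t.round(4)[:,:2].tolist(),np.degrees(np.arctan2(d[1],d[0])))
h=P([[199,138],[219,137]],.026);print('hinge far',h.round(4)[:,:2].tolist(),h.mean(0))
h=P([[206,220],[226,220]],.026);print('hinge',h.round(4)[:,:2].tolist())
o=P([[182,160],[319,170],[312,243]],.018);print('open far corners',o.round(4)[:,:2].tolist())
b=P([[126,117],[378,133]],.018);print('base',b.round(4)[:,:2].tolist(),b.mean(0),np.linalg.norm(b[0]-b[1]))
plan(.532,.072,.05,4.2)
```

```text
pencil edges [[0.5196, 0.1107], [0.5327, 0.1117], [0.5267, 0.0002], [0.5412, 0.0014]]
[[0.5247, 0.129], [0.5339, 0.0008]] 94.11535358734919
hinge far [[0.4392, 0.1293], [0.4592, 0.1317]] [0.44923117 0.13047839 0.026     ]
hinge [[0.4465, 0.0431], [0.4682, 0.0449]]
open far corners [[0.4191, 0.1048], [0.563, 0.1053], [0.5647, 0.0221]]
base [[0.3623, 0.1444], [0.6185, 0.1477]] [0.49042581 0.14603905 0.018     ] 0.25619595018413416
t 1.92 pos [0.526  0.0702 0.1591] jaw 4.29 w 0.0345 F [-0.1 -1.1 -1.1] tilt 0.37
slide [10.9   0.69 -0.13] roll 0.1 j7 -0.28
```

```bash
python3 -m jog '[{"slide":[3,0.3,-0.1],"roll":0},{"slide":[6,0.6,-0.1],"roll":0},{"slide":[9,0.6,-0.1],"roll":0},{"slide":[10.9,0.6,-0.1],"roll":0},{"slide":[10.9,0.6,-0.1],"roll":0}]'
python3 - <<'E'
from h import *
plan(.5315,.070,.011,4.2)
s=r.read_state();T=tool(s);ci=r.camera_info('wrist')
im=r.camera('wrist');cv2.imwrite('pics/w2.png',im[:,:,::-1])
E
```

```text
time: 2.33
ee_pos: [0.5292, 0.0701, 0.0473]
eef_rot: [0.478, 0.521, -0.484, 0.515]
ft_force: [-0.0, -0.1, -1.1]
width: 0.0349
t 2.33 pos [0.5292 0.0701 0.0473] jaw 4.2 w 0.0349 F [-0.  -0.1 -1.1] tilt 0.67
slide [3.63 0.27 0.03] roll 0.0 j7 -0.37
```

View pics/w2.png

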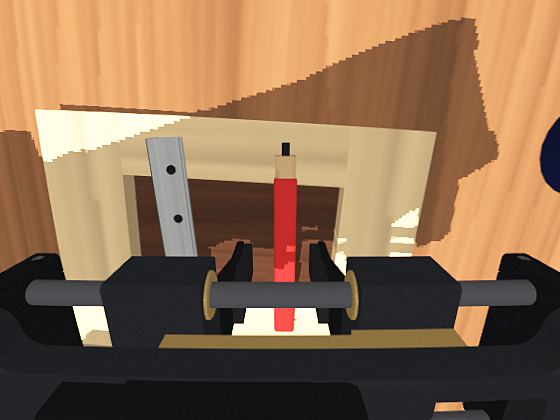

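```bash
python3 -m jog '[{"slide":[0.8,0.27,0],"roll":0},{"slide":[1.7,0.27,0],"roll":0},{"slide":[2.8,0.27,0],"roll":0},{"slide":[3.6,0.27,0],"roll":0},{"slide":[3.7,0.27,0],"roll":0}]'; python3 -m jog '[{"slide":[0,0,0],"roll":0},{"slide":[0,0,0],"roll":0},{"slide":[0,0,0],"roll":0},{"slide":[0,0,0],"roll":0}]' 1 20
```

```text
time: 2.8
ee_pos: [0.5319, 0.0705, 0.011]
eef_rot: [0.478, 0.521, -0.484, 0.515]
ft_force: [-0.4, -0.6, -0.6]
width: 0.0351
time: 3.13
ee_pos: [0.5322, 0.0706, 0.0114]
eef_rot: [0.479, 0.521, -0.484, 0.516]
ft_force: [0.1, -0.3, -0.1]
width: 0.0158
```

```bash
python3 -m jog '[{"slide":[-1.5,0,0],"roll":0},{"slide":[-4,0,0],"roll":0},{"slide":[-7,0,0],"roll":0},{"slide":[-10,0,0],"roll":0},{"slide":[-11,0,0],"roll":0}]'
python3 - <<'E'
from h import *
plan(.579,.380,.12,1)
E
```

```text
time: 3.55
ee_pos: [0.5353, 0.0714, 0.1259]
eef_rot: [0.48, 0.519, -0.482, 0.517]
ft_force: [0.6, 0.3, -0.3]
width: 0.0148
t 3.55 pos [0.5353 0.0714 0.1259] jaw 4.24 w 0.0148 F [ 0.6  0.3 -0.3] tilt 0.28
slide [  0.56   6.64 -30.46] roll 3.2 j7 -0.32
```

```bash
python3 -m jog '[{"slide":[0,0.5,-2],"roll":1},{"slide":[0,1.2,-5.5],"roll":2},{"slide":[0,2,-9.5],"roll":3.2},{"slide":[0,2.9,-13.5],"roll":3.2},{"slide":[0,3.8,-17.5],"roll":3.2}]'; python3 -m jog '[{"slide":[0,0.8,-4],"roll":0},{"slide":[0,1.6,-7.5],"roll":0},{"slide":[0,2.2,-10.5],"roll":0},{"slide":[0,2.6,-12.3],"roll":0},{"slide":[0,2.6,-12.3],"roll":0}]'
python3 - <<'E'
from h import *
plan(.579,.380,.015,1)
E
```

```text
time: 3.97
ee_pos: [0.5605, 0.2501, 0.1259]
eef_rot: [0.495, 0.505, -0.497, 0.503]
ft_force: [0.5, -0.7, 0.9]
width: 0.0144
time: 4.38
ee_pos: [0.5826, 0.3788, 0.1251]
eef_rot: [0.494, 0.507, -0.495, 0.504]
ft_force: [-0.7, 0.3, -0.3]
width: 0.0146
t 4.38 pos [0.5826 0.3788 0.1251] jaw 1.26 w 0.0146 F [-0.7  0.3 -0.3] tilt 0.35
slide [11.01 -0.3  -0.1 ] roll 0.3 j7 -0.87
```

```bash
python3 -m jog '[{"slide":[2,-0.3,-0.1],"roll":0},{"slide":[5,-0.3,-0.1],"roll":0},{"slide":[8,-0.3,-0.1],"roll":0},{"slide":[10.4,-0.3,-0.1],"roll":0},{"slide":[10.8,-0.3,-0.1],"roll":0}]';python3 -m jog '[{"slide":[0,0,0],"roll":0},{"slide":[0,0,0],"roll":0},{"slide":[0,0,0],"roll":0},{"slide":[0,0,0],"roll":0}]' 0.6 ; python3 -m jog '[{"slide":[-2,0,0],"roll":0},{"slide":[-5,0,0],"roll":0},{"slide":[-9,0,0],"roll":0},{"slide":[-12,0,0],"roll":0},{"slide":[-12,0,0],"roll":0}]'
python3 - <<'E'
from h import *
plan(.456,.067,.13,6.5)
cv2.imwrite('pics/w3.png',r.camera('wrist')[:,:,::-1]);cv2.imwrite('pics/t3.png',r.camera('top')[:,:,::-1])
cv2.imwrite('pics/s3.png',r.camera('scene')[:,:,::-1])
E
```

```text
time: 4.8
ee_pos: [0.577, 0.3771, 0.0121]
eef_rot: [0.491, 0.508, -0.498, 0.503]
ft_force: [-1.2, -1.7, -0.5]
width: 0.0144
time: 5.13
ee_pos: [0.578, 0.3777, 0.0141]
eef_rot: [0.492, 0.507, -0.497, 0.503]
ft_force: [-0.1, 0.1, 1.7]
width: 0.0314
time: 5.55
ee_pos: [0.5816, 0.3806, 0.1433]
eef_rot: [0.497, 0.506, -0.493, 0.504]
ft_force: [0.5, 1.0, 0.1]
width: 0.0346
t 5.55 pos [0.5816 0.3806 0.1433] jaw 1.2 w 0.0346 F [0.5 1.  0.1] tilt 0.35
slide [  1.13 -13.22  31.09] roll -5.3 j7 -0.87
```

View pics/w3.png

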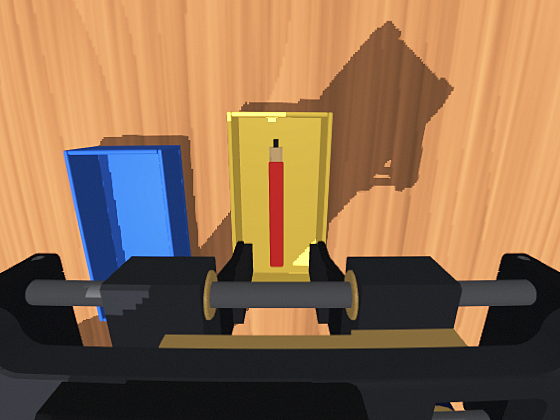

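View pics/s3.png

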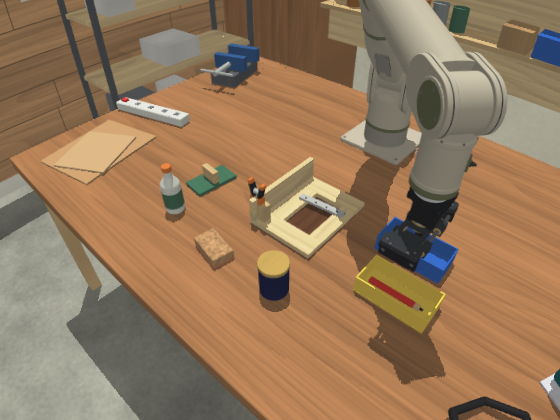

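The pencil lies flat in the yellow bin: (276,200) in the wrist view. Next is the hinge.

```bash
python3 -m jog '[{"slide":[0,-1,2.5],"roll":-1},{"slide":[0,-2.5,6],"roll":-2},{"slide":[0,-4.2,10],"roll":-3},{"slide":[0,-6,14],"roll":-4},{"slide":[0,-7.6,18],"roll":-5.3}]' 0.57; python3 -m jog '[{"slide":[0,-1.7,3.8],"roll":0},{"slide":[0,-3.2,7],"roll":0},{"slide":[1,-4.6,10.3],"roll":0},{"slide":[2,-5.6,13],"roll":0},{"slide":[2,-5.6,13],"roll":0}]'
python3 - <<'E'
from h import *
plan(.456,.067,.012,6.5)
s=r.read_state();T=tool(s);im=r.camera('wrist')
cv2.imwrite('pics/w4.png',im[:,:,::-1])
np.save('T4.npy',T)
E
```

```text
time: 6.12
ee_pos: [0.5073, 0.1994, 0.1342]
eef_rot: [0.468, 0.53, -0.473, 0.526]
ft_force: [1.0, -1.0, 0.7]
width: 0.0373
time: 6.53
ee_pos: [0.4636, 0.0571, 0.1121]
eef_rot: [0.468, 0.529, -0.477, 0.523]
ft_force: [1.3, -0.7, -0.2]
width: 0.0374
t 6.53 pos [0.4636 0.0571 0.1121] jaw 6.14 w 0.0374 F [ 1.3 -0.7 -0.2] tilt 0.84
slide [10.01 -0.51 -1.1 ] roll -0.4 j7 -0.22
```

View pics/w4.png

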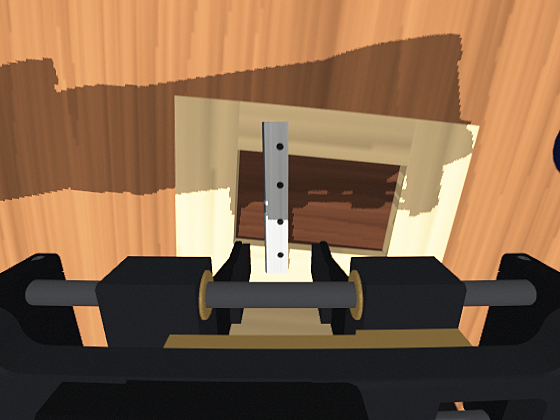

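```bash
python3 -m jog '[{"slide":[2,-0.3,-0.6],"roll":0},{"slide":[4.5,-0.5,-1.1],"roll":-0.4},{"slide":[6,-0.5,-1.1],"roll":-0.4},{"slide":[6,-0.5,-1.1],"roll":-0.4}]'
python3 - <<'E'
from h import *
plan(.456,.067,.011,6.5)
im=r.camera('wrist')
cv2.imwrite('pics/w5.png',im[:,:,::-1])
E
```

```text
time: 6.92
ee_pos: [0.4555, 0.0712, 0.0503]
eef_rot: [0.465, 0.533, -0.474, 0.525]
ft_force: [-0.5, -0.2, 0.9]
width: 0.0372
t 6.92 pos [0.4555 0.0712 0.0503] jaw 6.75 w 0.0372 F [-0.5 -0.2  0.9] tilt 1.0
slide [3.93 0.07 0.43] roll 0.2 j7 -0.3
```

View pics/w5.png

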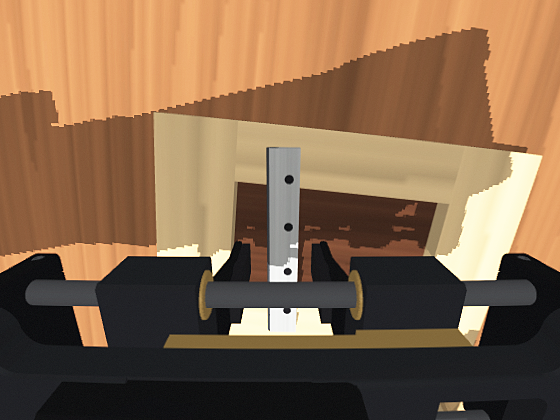

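```bash
python3 -m jog '[{"slide":[0.9,0.1,0.2],"roll":0},{"slide":[1.8,0.1,0.3],"roll":0},{"slide":[2.9,0.1,0.4],"roll":0},{"slide":[3.8,0.1,0.4],"roll":0},{"slide":[3.9,0.1,0.4],"roll":0}]'; python3 -m jog '[{"slide":[0,0,0],"roll":0},{"slide":[0,0,0],"roll":0},{"slide":[0,0,0],"roll":0},{"slide":[0,0,0],"roll":0}]' 1 30; python3 -m jog '[{"slide":[-1.5,0,0],"roll":0},{"slide":[-4,0,0],"roll":0},{"slide":[-7,0,0],"roll":0},{"slide":[-10,0,0],"roll":0},{"slide":[-11,0,0],"roll":0}]'
python3 - <<'E'
from h import *
plan(.4335,.345,.12,2)
im=r.camera('wrist')
cv2.imwrite('pics/w6.png',im[:,:,::-1])
E
```

```text
time: 7.38
ee_pos: [0.4564, 0.0671, 0.0112]
eef_rot: [0.465, 0.533, -0.475, 0.524]
ft_force: [-0.7, 0.6, -0.0]
width: 0.0368
time: 7.72
ee_pos: [0.4566, 0.0671, 0.0116]
eef_rot: [0.465, 0.532, -0.475, 0.524]
ft_force: [0.4, 0.4, -0.8]
width: 0.0216
time: 8.13
ee_pos: [0.4604, 0.068, 0.1256]
eef_rot: [0.466, 0.531, -0.473, 0.526]
ft_force: [0.6, -0.9, -1.7]
width: 0.0214
t 8.13 pos [0.4604 0.068  0.1256] jaw 6.75 w 0.0214 F [ 0.6 -0.9 -1.7] tilt 0.71
slide [  0.53   0.59 -27.83] roll 4.7 j7 -0.21
```

View pics/w6.png

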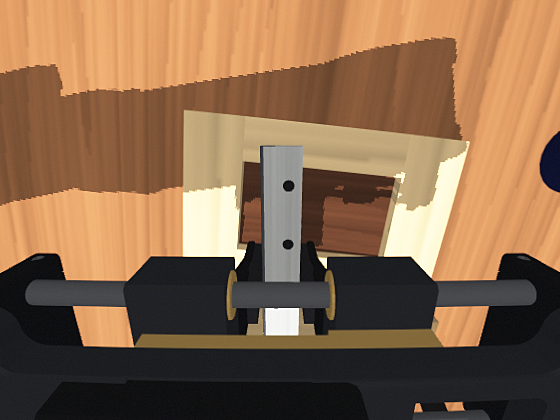

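The hinge is held level between the pads at (282,145–335), and the opening is now clear.

```bash
python3 -m jog '[{"slide":[0,0,-2],"roll":1},{"slide":[0,0.1,-5.5],"roll":2},{"slide":[0,0.2,-9.5],"roll":3.5},{"slide":[0,0.3,-13.5],"roll":4.7},{"slide":[0,0.4,-17],"roll":4.7}]'; python3 -m jog '[{"slide":[0,-0.2,-3.5],"roll":0},{"slide":[0,-0.3,-6.5],"roll":0},{"slide":[0,-0.4,-9],"roll":0},{"slide":[0,-0.5,-10.3],"roll":0},{"slide":[0,-0.5,-10.3],"roll":0}]'
python3 - <<'E'
from h import *
plan(.4335,.345,.015,2)
E
```

```text
time: 8.6
ee_pos: [0.4438, 0.2391, 0.1243]
eef_rot: [0.488, 0.511, -0.495, 0.506]
ft_force: [0.5, -0.4, -1.0]
width: 0.0216
time: 9.02
ee_pos: [0.4332, 0.3451, 0.1228]
eef_rot: [0.486, 0.513, -0.494, 0.506]
ft_force: [-0.9, -0.4, -0.7]
width: 0.0213
t 9.02 pos [0.4332 0.3451 0.1228] jaw 2.21 w 0.0213 F [-0.9 -0.4 -0.7] tilt 0.8
slide [10.78  0.18  0.  ] roll 0.2 j7 -0.95
```

```bash
python3 -m jog '[{"slide":[2,0.1,0],"roll":0},{"slide":[5,0.2,0],"roll":0},{"slide":[8,0.2,0],"roll":0},{"slide":[10.2,0.2,0],"roll":0},{"slide":[10.6,0.2,0],"roll":0}]';python3 -m jog '[{"slide":[0,0,0],"roll":0},{"slide":[0,0,0],"roll":0},{"slide":[0,0,0],"roll":0},{"slide":[0,0,0],"roll":0}]' 0.57 ; python3 -m jog '[{"slide":[-2,0,0],"roll":0},{"slide":[-5,0,0],"roll":0},{"slide":[-9,0,0],"roll":0},{"slide":[-13,0,0],"roll":0},{"slide":[-17,0,0],"roll":0}]'
python3 - <<'E'
from h import *
plan(.575,-.269,.2,-6)
cv2.imwrite('pics/w7.png',r.camera('wrist')[:,:,::-1])
E
```

```text
time: 9.43
ee_pos: [0.4316, 0.3419, 0.0121]
eef_rot: [0.484, 0.513, -0.497, 0.506]
ft_force: [0.0, -1.3, -1.1]
width: 0.0216
time: 9.77
ee_pos: [0.4326, 0.3424, 0.0135]
eef_rot: [0.485, 0.513, -0.496, 0.506]
ft_force: [0.8, -0.2, 0.4]
width: 0.0354
time: 10.18
ee_pos: [0.4353, 0.3434, 0.1865]
eef_rot: [0.485, 0.513, -0.495, 0.506]
ft_force: [1.0, 0.6, 0.3]
width: 0.0375
t 10.18 pos [0.4353 0.3434 0.1865] jaw 2.19 w 0.0375 F [1.  0.6 0.3] tilt 0.94
slide [-1.33 11.6  61.73] roll 8.2 j7 -0.91
```

View pics/w7.png

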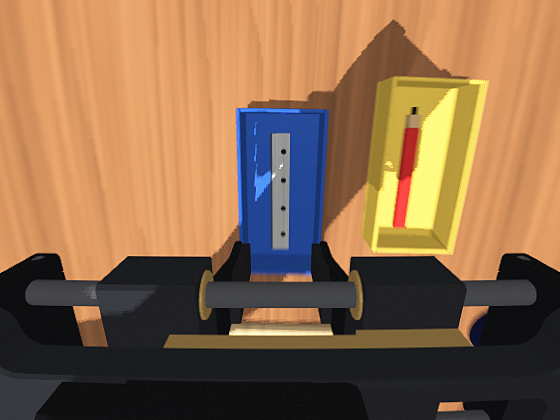

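Both parts lie in their bins: the hinge at (281,190) and the pencil at (406,170). I'll check the glue bottle clearance and move to the cover.

```bash
python3 -c "
from h import *
ci=r.camera_info('top')
print(plane(ci,[[408,145]],.145),plane(ci,[[390,158]],.02), plane(ci,[[218,147]],.096),plane(ci,[[304,145]],.03))"
python3 -m jog '[{"slide":[-0.5,0.4,2.5],"roll":1},{"slide":[-1,1.2,6.2],"roll":2},{"slide":[-1.3,2,10.2],"roll":3},{"slide":[-1.3,2.8,14.2],"roll":4},{"slide":[-1.3,3.5,18.2],"roll":5}]' 0.4;python3 -m jog '[{"slide":[0,0.8,4],"roll":1},{"slide":[0,1.5,8],"roll":2},{"slide":[0,2.3,12],"roll":3},{"slide":[0,3,16],"roll":3.2},{"slide":[0,3.8,20],"roll":3.2}]'
python3 - <<'E'
from h import *
plan(.575,-.269,.19,-6)
E
```

```text
[[ 0.7263     -0.25291758  0.145     ]] [[ 0.72495918 -0.24691887  0.02      ]] [[0.7405315  0.14852402 0.096     ]] [[ 0.7573668  -0.04407801  0.03      ]]
time: 10.65
ee_pos: [0.4802, 0.1642, 0.2084]
eef_rot: [-0.511, -0.489, 0.513, -0.486]
ft_force: [0.2, 0.2, -0.1]
width: 0.051
time: 11.07
ee_pos: [0.5085, -0.0394, 0.2095]
eef_rot: [-0.525, -0.474, 0.526, -0.472]
ft_force: [2.0, -0.2, 0.3]
width: 0.0526
t 11.07 pos [ 0.5085 -0.0394  0.2095] jaw -6.02 w 0.0526 F [ 2.  -0.2  0.3] tilt 0.13
slide [ 1.92  9.02 22.14] roll -0.0 j7 -0.19
```

```bash
python3 -m jog '[{"slide":[0,1.5,4],"roll":0},{"slide":[0,3.2,8],"roll":0},{"slide":[0,4.8,12],"roll":0},{"slide":[0,6.2,15.5],"roll":0},{"slide":[0,7.2,18],"roll":0}]'; python3 -m jog '[{"slide":[1,0.8,2],"roll":0},{"slide":[2.5,1.7,3.6],"roll":0},{"slide":[4,1.7,3.6],"roll":0},{"slide":[5,1.7,3.6],"roll":0},{"slide":[5,1.7,3.6],"roll":0}]'
python3 - <<'E'
from h import *
plan(.575,-.269,.08,-6)
s=r.read_state();T=tool(s);im=r.camera('wrist');cv2.imwrite('pics/w8.png',im[:,:,::-1])
plan(.575,-.269,.08,-6)
E
```

```text
time: 11.48
ee_pos: [0.5615, -0.2304, 0.2102]
eef_rot: [-0.526, -0.472, 0.527, -0.472]
ft_force: [0.0, -0.4, 0.8]
width: 0.0521
time: 11.9
ee_pos: [0.5737, -0.2673, 0.1587]
eef_rot: [-0.525, -0.473, 0.527, -0.472]
ft_force: [-0.8, -0.1, -0.8]
width: 0.0523
t 11.9 pos [ 0.5737 -0.2673  0.1587] jaw -6.16 w 0.0523 F [-0.8 -0.1 -0.8] tilt 0.16
slide [7.87 0.17 0.15] roll -0.2 j7 0.1
t 11.95 pos [ 0.5742 -0.2671  0.1602] jaw -6.13 w 0.0522 F [0.2 0.5 0.4] tilt 0.1
slide [8.02 0.11 0.17] roll -0.1 j7 0.1
```

View pics/w8.png

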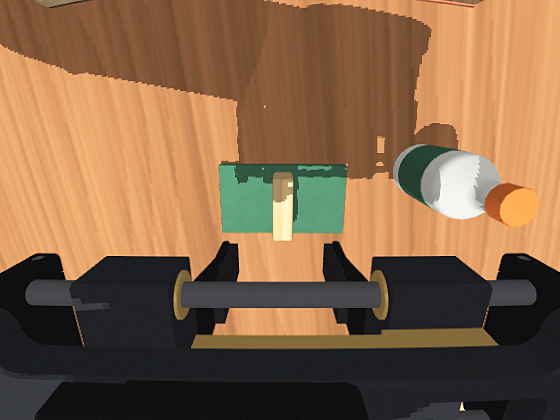

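Run:
```python
from h import *
s=r.read_state();T=tool(s);ci=r.camera_info('wrist');T[:3,3]=[.5737,-.2673,.1587]
p=plane(ci,[[219,163],[348,164],[345,233],[222,233]],.012,T);print(p.round(4),p.mean(0),rect(p))
p=plane(ci,[[274,173],[293,173],[293,241],[273,241]],.052,T);print(p.mean(0),rect(p))
```

```text
[[ 0.5123 -0.2221  0.012 ]
 [ 0.6488 -0.2375  0.012 ]
 [ 0.6424 -0.3161  0.012 ]
 [ 0.5024 -0.3015  0.012 ]] [ 0.57648746 -0.26932048  0.012     ] (array([ 0.57657538, -0.26904138]), -5.973793029785156, (140.75271606445312, 79.99034881591797))
[ 0.57619052 -0.26713549  0.052     ] (array([ 0.57600452, -0.26711328]), 84.03148651123047, (68.7624282836914, 20.064699172973633))
```

```bash
python3 -m jog '[{"slide":[2,0.1,0.15],"roll":0},{"slide":[5,0.15,0.15],"roll":0},{"slide":[8,0.15,0.15],"roll":0},{"slide":[10,0.15,0.15],"roll":0},{"slide":[10,0.15,0.15],"roll":0}]'
python3 - <<'E'
from h import *
plan(.5755,-.269,.020,-6)
im=r.camera('wrist');cv2.imwrite('pics/w9.png',im[:,:,::-1])
E
```

```text
time: 12.37
ee_pos: [0.5736, -0.2674, 0.0573]
eef_rot: [-0.524, -0.475, 0.527, -0.471]
ft_force: [-0.3, 0.2, -1.6]
width: 0.0523
t 12.37 pos [ 0.5736 -0.2674  0.0573] jaw -6.06 w 0.0523 F [-0.3  0.2 -1.6] tilt 0.34
slide [3.73 0.23 0.14] roll -0.1 j7 0.06
```

View pics/w9.png

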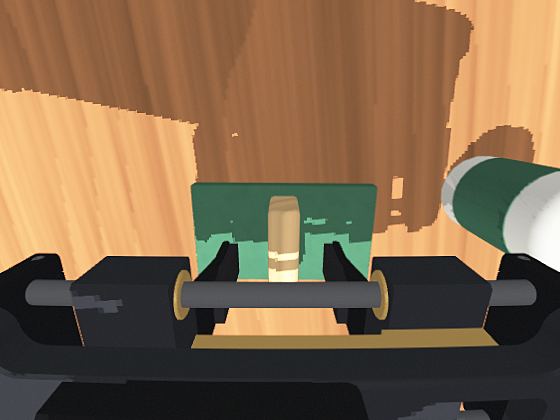

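```bash
python3 -m jog '[{"slide":[0.8,0.2,0.1],"roll":0},{"slide":[1.7,0.2,0.14],"roll":0},{"slide":[2.7,0.2,0.14],"roll":0},{"slide":[3.5,0.2,0.14],"roll":0},{"slide":[3.7,0.2,0.14],"roll":0}]'; python3 -m jog '[{"slide":[0,0,0],"roll":0},{"slide":[0,0,0],"roll":0},{"slide":[0,0,0],"roll":0},{"slide":[0,0,0],"roll":0},{"slide":[0,0,0],"roll":0}]' 1 45; python3 -c "
from h import *
plan(.5755,-.269,.18,-6)"
```

```text
time: 12.83
ee_pos: [0.5758, -0.2693, 0.0213]
eef_rot: [-0.525, -0.474, 0.527, -0.471]
ft_force: [0.1, 0.1, 0.4]
width: 0.0523
time: 13.25
ee_pos: [0.5761, -0.2694, 0.0218]
eef_rot: [-0.525, -0.474, 0.527, -0.472]
ft_force: [-0.5, -0.4, 0.7]
width: 0.0269
t 13.25 pos [ 0.5761 -0.2694  0.0218] jaw -6.07 w 0.0269 F [-0.5 -0.4  0.7] tilt 0.24
slide [-15.82  -0.13  -0.03] roll -0.1 j7 0.05
```

Width is 26.9 mm, so the fingers are still closing on the 20 mm grip. I'll let them finish.

```bash
python3 -m jog '[{"slide":[0,0,0],"roll":0},{"slide":[0,0,0],"roll":0},{"slide":[0,0,0],"roll":0},{"slide":[0,0,0],"roll":0}]'; python3 -m jog '[{"slide":[-1,0,0],"roll":0},{"slide":[-2.5,0,0],"roll":0},{"slide":[-5,0,0],"roll":0},{"slide":[-7.5,0,0],"roll":0},{"slide":[-10,0,0],"roll":0}]'; python3 -m jog '[{"slide":[-2.5,0,0],"roll":0},{"slide":[-4.5,0,0],"roll":0},{"slide":[-6,0,0],"roll":0},{"slide":[-6.5,0,0],"roll":0},{"slide":[-6.5,0,0],"roll":0}]'
python3 - <<'E'
from h import *
plan(.4935,.0654,.19,.9)
cv2.imwrite('pics/s10.png',r.camera('scene')[:,:,::-1])
cv2.imwrite('pics/w10.png',r.camera('wrist')[:,:,::-1])
E
```

```text
time: 13.58
ee_pos: [0.5762, -0.2695, 0.022]
eef_rot: [-0.525, -0.474, 0.527, -0.472]
ft_force: [-0.8, 0.1, 1.4]
width: 0.0193
time: 14.0
ee_pos: [0.5764, -0.2692, 0.1235]
eef_rot: [-0.525, -0.474, 0.527, -0.472]
ft_force: [0.1, -0.3, -1.8]
width: 0.0194
time: 14.42
ee_pos: [0.5772, -0.2694, 0.1902]
eef_rot: [-0.525, -0.473, 0.526, -0.472]
ft_force: [-0.4, -0.4, -2.5]
width: 0.0196
t 14.42 pos [ 0.5772 -0.2694  0.1902] jaw -6.06 w 0.0196 F [-0.4 -0.4 -2.5] tilt 0.12
slide [ 2.000e-02 -1.186e+01 -3.241e+01] roll -7.0 j7 0.11
```

View pics/s10.png

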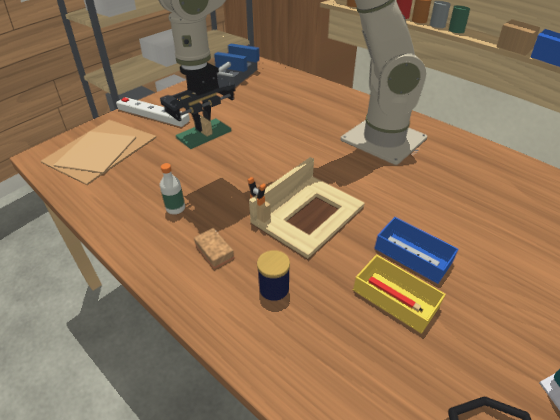

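View pics/w10.png

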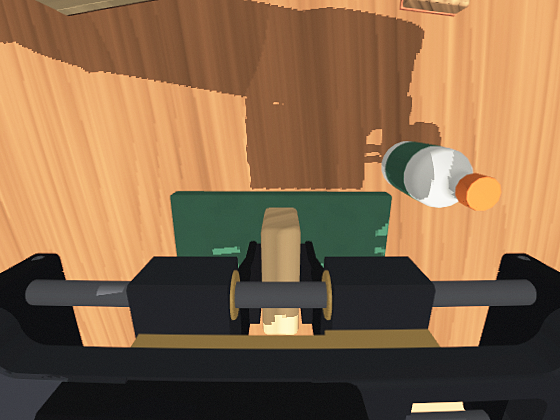

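The cover hangs level in the gripper and both bins are filled. The underside is about 22 mm below the TCP, so at z = 0.19 it clears the clamp by roughly 28 mm.

```bash
python3 -m jog '[{"slide":[0,-0.5,-1.5],"roll":-1},{"slide":[0,-1.3,-3.7],"roll":-2},{"slide":[0,-2.3,-6.5],"roll":-3},{"slide":[0,-3.3,-9.3],"roll":-4},{"slide":[0,-4.4,-12],"roll":-5}]'; python3 -c "
from h import *
plan(.4935,.0654,.19,.9)"
```

```text
time: 14.93
ee_pos: [0.5439, -0.1436, 0.1863]
eef_rot: [-0.503, -0.498, 0.506, -0.493]
ft_force: [-0.1, 0.1, -0.8]
width: 0.0201
t 14.93 pos [ 0.5439 -0.1436  0.1863] jaw -1.01 w 0.0201 F [-0.1  0.1 -0.8] tilt 0.46
slide [ -0.29  -5.41 -20.81] roll -1.9 j7 0.03
```

```bash
python3 -m jog '[{"slide":[-0.4,-0.6,-2.5],"roll":-0.5},{"slide":[-0.6,-1.3,-5],"roll":-1},{"slide":[-0.6,-2,-7.5],"roll":-1.9},{"slide":[-0.6,-2.7,-10],"roll":-1.9},{"slide":[-0.6,-3.3,-12.5],"roll":-1.9}]'; python3 -m jog '[{"slide":[0,-0.6,-2.5],"roll":0},{"slide":[0,-1.3,-5],"roll":0},{"slide":[0,-2,-7],"roll":0},{"slide":[0,-2.2,-8.2],"roll":0},{"slide":[0,-2.2,-8.2],"roll":0}]'
python3 - <<'E'
from h import *
plan(.4935,.0654,.09,.9)
cv2.imwrite('pics/t11.png',r.camera('top')[:,:,::-1])
cv2.imwrite('pics/w11.png',r.camera('wrist')[:,:,::-1])
plan(.4935,.0654,.09,.9)
E
```

```text
time: 15.35
ee_pos: [0.512, -0.0166, 0.1918]
eef_rot: [0.494, 0.507, -0.498, 0.501]
ft_force: [0.6, -0.1, -1.1]
width: 0.0194
time: 15.77
ee_pos: [0.4878, 0.0678, 0.1918]
eef_rot: [0.493, 0.508, -0.497, 0.502]
ft_force: [0.1, 0.0, -1.6]
width: 0.0197
t 15.77 pos [0.4878 0.0678 0.1918] jaw 1.16 w 0.0197 F [ 0.1  0.  -1.6] tilt 0.58
slide [10.17  0.67  0.28] roll 0.3 j7 -0.28
t 15.87 pos [0.4887 0.0644 0.1918] jaw 0.93 w 0.0194 F [ 0.5 -0.2 -0.9] tilt 0.56
slide [10.17  0.57 -0.07] roll 0.0 j7 -0.28
```

View pics/w11.png

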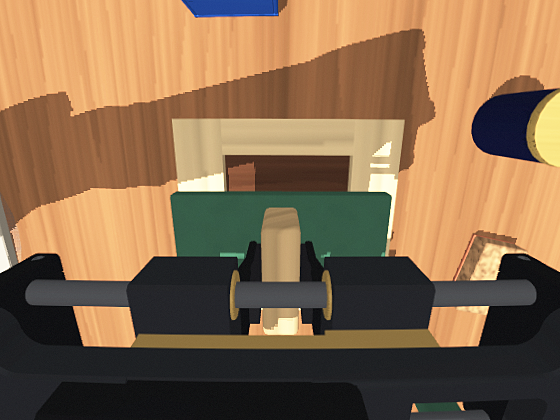

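Run:
```python
from h import *
s=r.read_state();T=tool(s);ci=r.camera_info('wrist');
T[:3,3]=[.4878,.0678,.1918]  # pose just before the picture
c=plane(ci,[[172.5,192.5],[390,192.5]],.1918-.010,T);print('cover far edge',c.round(4).tolist(),np.linalg.norm(c[0]-c[1]))
m=c.mean(0);d=c[1]-c[0];a=np.arctan2(d[1],d[0]);cc=m[:2]-.039*np.array([-np.sin(a),np.cos(a)]);print('cover ctr - TCP',cc-T[:2,3],'ang',np.degrees(a))
o=plane(ci,[[225,155],[351,156]],.018,T);d=o[1]-o[0];a=np.arctan2(d[1],d[0]);print('open',o.round(4).tolist(),'ctr',o.mean(0)[:2]-.045*np.array([-np.sin(a),np.cos(a)]),'ang',np.degrees(a),np.linalg.norm(d))
b=plane(ci,[[173,119],[405,120]],.018,T);d=b[1]-b[0];a=np.arctan2(d[1],d[0]);print('base->open ctr',b.mean(0)[:2]-.085*np.array([-np.sin(a),np.cos(a)]),'ang',np.degrees(a),np.linalg.norm(d))
```

```text
cover far edge [[0.4208, 0.1064, 0.1818], [0.5541, 0.1092, 0.1818]] 0.13333337352721525
cover ctr - TCP [0.0004153  0.00102762] ang 1.177693494137166
open [[0.4215, 0.1109, 0.018], [0.5662, 0.1126, 0.018]] ctr [0.4943664  0.06675086] ang 0.6621803772909597 0.14475872275059315
base->open ctr [0.49492673 0.06694201] ang 0.8166343461456778 0.2589307734396387
```

The wrist and top estimates of the opening agree to about 1.5 mm, and the cover sits centred on the TCP. I'll descend in stages.

```bash
python3 -m jog '[{"slide":[1.5,0.3,0],"roll":0},{"slide":[4,0.5,0],"roll":0},{"slide":[7,0.5,0],"roll":0},{"slide":[9.5,0.5,0],"roll":0},{"slide":[10.1,0.5,0],"roll":0}]'; python3 -m jog '[{"slide":[0,0,0],"roll":0},{"slide":[0,0,0],"roll":0}]'
python3 - <<'E'
from h import *
plan(.4936,.0653,.055,.9)
s=r.read_state();np.save('T12.npy',tool(s))
cv2.imwrite('pics/w12.png',r.camera('wrist')[:,:,::-1])
E
```

```text
time: 16.28
ee_pos: [0.4907, 0.0625, 0.0867]
eef_rot: [0.493, 0.508, -0.5, 0.499]
ft_force: [-0.9, 0.3, -1.6]
width: 0.0197
time: 16.45
ee_pos: [0.4908, 0.0614, 0.0867]
eef_rot: [0.493, 0.508, -0.501, 0.498]
ft_force: [0.6, -0.2, -1.4]
width: 0.0197
t 16.45 pos [0.4908 0.0614 0.0867] jaw 0.71 w 0.0197 F [ 0.6 -0.2 -1.4] tilt 0.97
slide [ 3.16  0.34 -0.39] roll -0.2 j7 -0.36
```

View pics/w12.png

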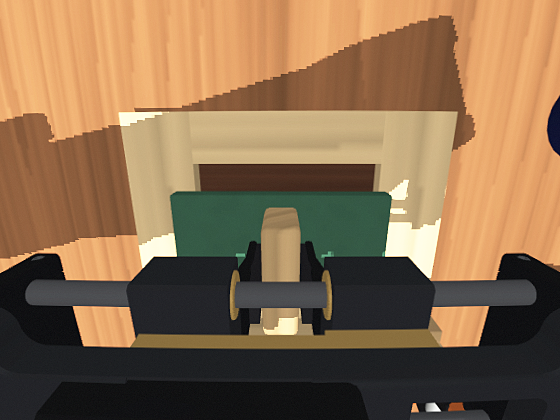

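```bash
python3 -m jog '[{"slide":[0.5,0.15,-0.15],"roll":0},{"slide":[1.1,0.3,-0.3],"roll":0},{"slide":[1.8,0.35,-0.4],"roll":0},{"slide":[2.5,0.35,-0.4],"roll":0},{"slide":[2.9,0.35,-0.4],"roll":0}]'; python3 -m jog '[{"slide":[0,0,0],"roll":0},{"slide":[0,0,0],"roll":0},{"slide":[0,0,0],"roll":0}]'
python3 - <<'E'
from h import *
plan(.4936,.0653,.055,.9)
E
```

```text
time: 16.92
ee_pos: [0.494, 0.0659, 0.0574]
eef_rot: [0.493, 0.508, -0.5, 0.499]
ft_force: [-0.2, -0.7, -2.0]
width: 0.0194
time: 17.17
ee_pos: [0.494, 0.066, 0.0575]
eef_rot: [0.493, 0.508, -0.5, 0.499]
ft_force: [-0.4, 0.3, -0.6]
width: 0.0197
t 17.17 pos [0.494  0.066  0.0575] jaw 0.75 w 0.0197 F [-0.4  0.3 -0.6] tilt 0.92
slide [ 0.25 -0.04  0.07] roll -0.1 j7 -0.4
```

Run:
```python
from h import *
s=r.read_state();T=tool(s)
for n in('wrist','scene','top'): cv2.imwrite(f'pics/{n}13.png',r.camera(n)[:,:,::-1])
im=cv2.imread('pics/scene13.png');cv2.imwrite('pics/sc13.png',cv2.resize(im[150:270,220:390],None,fx=4.5,fy=4.5,interpolation=cv2.INTER_CUBIC))
plan(.4936,.0653,.055,.9)
```

```text
t 17.32 pos [0.4942 0.066  0.0577] jaw 0.74 w 0.0198 F [-0.3 -0.5 -1. ] tilt 0.89
slide [ 0.27 -0.06  0.07] roll -0.2 j7 -0.4
```

View pics/wrist13.png

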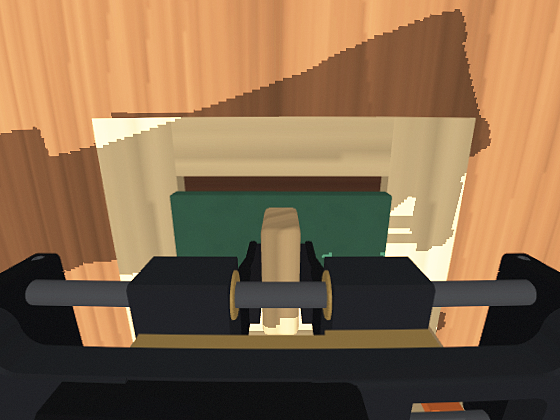

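View pics/sc13.png

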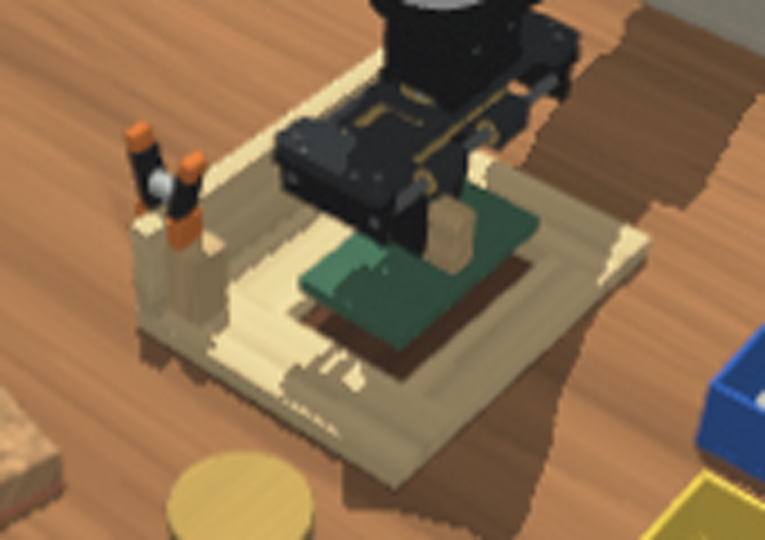

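View pics/top13.png

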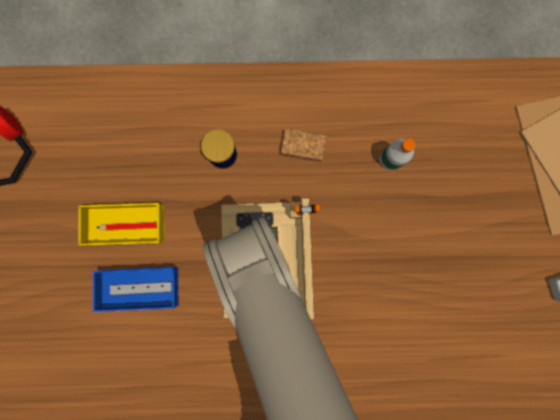

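Run:
```python
from h import *
ci=r.camera_info('scene')
px=lambda a:(np.array(a,float)+.5)/4.5-.5+[220,150]
c=plane(ci,px([[302,280],[540,218]]),.0475);print('cover diag',c.round(4)[:,:2],c.mean(0))
c=plane(ci,px([[401,333],[302,280],[540,218]]),.0475);print(np.linalg.norm(c[0]-c[1]),np.linalg.norm(c[0]-c[2]))
o=plane(ci,px([[401,381],[532,262]]),.018);print('open',o.round(4)[:,:2])
d=o[0]-o[1];a=np.arctan2(d[1],d[0]);print(o.mean(0)[:2]-.045*np.array([-np.sin(a),np.cos(a)]),np.linalg.norm(d),np.degrees(a))
w=r.camera_info('wrist');T=tool(r.read_state())
c=plane(w,[[172,192.5],[390.5,192.5]],T[2,3]-.01,T).mean(0);o=plane(w,[[185,177],[381,177]],.018,T).mean(0)
b=plane(w,[[93,118],[475,118]],.018,T).mean(0)
print('wrist: cover ctr',c[:2]-[0,.039],'open',o[:2]-[-.0007,.045],'via base',b[:2]-[-.0013,.085])
```

```text
cover diag [[0.5646 0.0301]
 [0.4249 0.1017]] [0.49473889 0.06587121 0.0475    ]
0.07179006982470879 0.13566306722518204
open [[0.567  0.1087]
 [0.4324 0.1045]]
[0.50112149 0.06163766] 0.13464898583781576 1.7977135075427522
wrist: cover ctr [0.49372293 0.06698073] open [0.49521604 0.06501318] via base [0.49487085 0.06576261]
```

```bash
python3 -c "
from h import *
s=r.read_state();print(np.abs(s['joint_vel']).max(),s['width'],s['time'])
print(r.close_job())"
```

```text
0.0016348010735676422 0.019797824038864067 17.3167
the job is handed in; nothing more can be done
None
```

I put the pencil in the yellow bin and the hinge in the blue bin. I then lifted the cover by its grip, carried it over the panel and handed in the job at 17.3 s with the cover hovering over the opening. No verdict is reported.

- **Position:** the cover is about 17.5 mm above the base face and within about 2 mm of the opening's centre in the top and wrist views. It is turned within about 0.5° of square and tilted about 0.9°. It was gripped and still, with no sign of contact.
- **Crossing:** the underside was at least about 24 mm above the clamp by the measured tool height. The wrist force showed little beyond the cover's weight.
- **Bins and bystanders:** the last top picture shows both parts flat in their bins, and the sanding block, glue bottle and tin where they started.
- **Disagreement:** in the last scene-camera check the cover's position agreed, but the opening's centre came out about 8 mm off. That view measured the opening's long side at 135 mm instead of 150 mm, because the cover hides one corner, so I relied on the top and wrist estimates, which agree to about 1.5 mm.

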